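# Close up the sample carrier

## Task

Close up the open sample carrier: first fold its upright hold-down flap down flat over the vials, then swing the hinged cover fully shut over it. Do both by pushing lightly with the fingertips or the outside of the fingers, without pinching, gripping or lifting anything, and leave the vials, the other loose things and the carrier itself as they stand.

Things in the scene. Friction and masses are not known exactly. Their poses are not given: they have to be found in the camera images.
- case: the sample carrier, an open grey plastic case fixed to the bench, 200 mm along its x, 170 mm along its y, 90 mm high, walls 8 mm; origin at the centre of its underside, z up. Its inside is divided into low cells with amber vials whose caps end 64 mm above the bench. The flap is hinged inside its -y wall, the cover on its +y rim.
- flap (a joint): hinge of the hold-down flap, rad: 0 = folded down flat over the vials (its stop), about 1.5 = standing upright as at the start (it can go to 1.65). It swings from upright towards the case's +y and down. A stiff hinge: it stays where it is left, and about 1 to 2 N near the edge moves it. Folded, its upper face lies 83 mm above the bench, 7 mm below the case's rim.
- flap_hinge (a point): middle of the flap's hinge line, which runs along the case's x; at case x 0, y -74 mm, z 83 mm. Its y axis points along the plate from hinge to free edge and its z axis out of the face that looks to the case's -y while the flap is upright and up once it is folded; the point lies in that face.
- flap_edge (a point): middle of the flap's free edge, 135 mm from the hinge, in the same face. The flap is a bare aluminium plate 170 mm (along the hinge) by 135 mm by 4 mm, with a 2 mm black rubber pad (flap_c1) on its inner face, the underside once folded; fingers on that pad count as gripping.
- cover (a joint): hinge of the cover, rad: 0 = shut flat on the rim (its stop), 1.57 = standing straight up, 1.75 to 2.05 at the start = leaning back outwards over the case's +y side. It swings shut towards the case's -y. A stiff hinge: it stays at any angle, about 2 to 6 N near the free edge moves it and it must be pushed all the way. A flap that still stands up blocks it.
- cover_hinge (a point): middle of the cover's hinge line, which runs along the case's x; at case x 0, y +85 mm, z 90.5 mm. It lies in the cover's inner face (the underside when shut). Its -y axis points from hinge to free edge, its z axis from the inner to the outer face (up when shut).
- cover_edge (a point): middle of the cover's free edge, 170 mm from the hinge, in the outer face; 108.5 mm above the bench when shut. The cover is a white plastic slab 204 mm (along the hinge) by 170 mm (hinge to free edge) by 18 mm thick, with a 4 mm black rubber seal (cover_c1) on its inner face; fingers on that seal count as gripping.
- vial0: a loose amber vial with a screw cap, 28 mm across, 56 mm high, standing in a cell of the case, to be left there; origin at the centre of its underside.
- vial1: a loose amber vial with a screw cap, 28 mm across, 56 mm high, standing in a cell of the case, to be left there; origin at the centre of its underside.
- vial2: a loose amber vial with a screw cap, 28 mm across, 56 mm high, standing in a cell of the case, to be left there; origin at the centre of its underside.
- vial3: a loose amber vial with a screw cap, 28 mm across, 56 mm high, standing in a cell of the case, to be left there; origin at the centre of its underside.
- bottle: a loose capped lab bottle, 64 mm across, 150 mm high, standing beyond the case's +x end, to be left alone; origin at the centre of its underside.
- jar: a loose low white jar, 52 mm across, 50 mm high, beside the case under the open cover, to be left alone; origin at the centre of its underside.
- beaker: a loose glass beaker, 66 mm across, 75 mm high, beside the case on the flap's side, to be left alone; origin at the centre of its underside.
- wrench: a loose wrench lying flat in front of the case (its -x end), to be left alone; origin under its middle.

How it is judged:
By the outcome, as a careful person would: the job done as asked, in the order asked, and still so for the second after the job is handed in, with the robot touching nothing.
It also fails if it takes over 51 s, if anything falls off the work surface, if the arm or the gripper's body presses on something with over 40 N, if the wrist force passes 120 N, or if a joint passes its speed limit or range.

## Robot

A 7-joint arm with a two-finger parallel gripper is mounted at the origin on the work surface. World frame = base frame: x ahead of the robot, y to its left, z up, the work surface at z = 0. Lengths are in m, angles in rad, forces in N, time in s.
With the tool pointing down it reaches from about 0.425 to 0.925 m from the base axis. Payload 6.8 kg.
Tool frame: the origin (TCP) lies at the very end of the fingers, on their centre line; the grasp point (between the pads) lies 19 mm behind it (manip.tcp_to_grasp is the distance from the TCP to the grasp point, in m); z points along the fingers, y is the direction in which the jaws open and shut (so a half turn about z gives the same grasp; the last joint's range is limited). The gripper opens to 85 mm and grips with 20 to 120 N. Pads are 22 mm wide; open, the fingers measure 114 mm over their backs; the gripper's body (76 mm by 85 mm) begins 54 mm behind the grasp point. The pads swing forward as they close: fully open they stand 13 mm farther back than shut.
Start: joints at [1.017, 0.477, 0.022, 1.555, -0.011, 1.109, -0.083], TCP at [0.291, -0.609, 0.231] pointing down, gripper open.
Joint ranges: [-2.96, 2.96], [-0.34, 2.1], [-1.41, 1.46], [0.24, 2.44], [-1.37, 4.51], [0.17, 1.92], [-2.96, 2.96]. Speed limits (rad/s): [2.39, 2.39, 3.14, 3.14, 3.14, 3.14, 3.14].

## Interface

Orientations are given as a rotation vector (axis times angle).
In Python, from workcell import manip, cams, ticket gives the robot as it stands.
- The arm moves only by the tool move_arm, never from a script. Its argument "plan" is one flat list of numbers, 7 for each row, row after row: the shift along the world's x, y, z in mm, then the turn, a rotation vector about the world's x, y, z in rad, then the finger opening in mm, from 0 to 85.4. In form: [tx, ty, tz, wx, wy, wz, claw, tx, ty, tz, wx, wy, wz, claw, ...]. A call has 1 to 8 rows; each row shifts and turns the commanded pose from where the row before left it; what a row does not reach is not made up. A row lasts 1/8 s, in which the tool goes at most 62.5 mm and 10.7 degrees, less where a joint would pass 70% of its speed; a pose out of reach is approached as far as the arm can. A call is refused whole if a number of a shift passes 62.5 or a number of a turn 0.188, either way. A call with a gripper value outside its range is refused whole. The fingers move at their own pace and stop on an object; the grip force is fixed at half the most. Time passes only in rows, so rows that do not move let the fingers close. It gives the time, the measured TCP pose, the force and the opening at its end, in the units of the state.
- manip.get_obs(): the state, without advancing time (a new reading comes with each control period).
- cams.grab_frame(name): name is "side" or "top"; returns (picture, depth): 400x640x3 uint8, red, green, blue; 400x640 float32, m along the optical axis (not along the pixel's ray), 0 where there is no reading.
- cams.camera_model(name): a dict with "intrinsics" (3x3 intrinsics, pixels), "k1" (the pictures are not rectified: a ray, as slopes to the right and down, at radius r is drawn at 1 + k1 r^2 times it, then the intrinsics apply), "R" (3x3) and "t" (3): a world point X has camera coordinates R X + t. Camera axes: x right, y down, z forward; pixel columns grow to the right and rows downward; lengths in m; the calibration is good to about 2 mm. A picture is of the moment at which its call begins. camera_model takes no time and is no camera call.
- ticket.hand_in(): hands the job in, once; it reports no verdict.
The state is a dict: "clock": time; "joint_positions": joint angles; "joint_vel": joint speeds; "joint_torque": joint torques, N m; "eef_pos": TCP position; "tool_rot": TCP orientation; "wrist_force": force on the tool from outside, world axes, zero at the start; "wrist_torque": the same for the moment, N m; "grip_width": finger opening in m.
Only numpy, scipy, OpenCV 4.12 (cv2) and the standard library are available. Lean on these libraries where they do the work, as an engineer would, in place of code of your own. Each camera call takes 0.05 s, during which the arm holds its last target.

## Working session

There is one attempt and no reset: what is moved stays moved. The work goes in short steps, Python scripts to look and compute and a tool call to move; the robot and the scene stay as the last step left them, time stands still between calls to the robot, and variables do not carry over. Pictures are saved under pics/ and viewed, and the job is handed in when it is done.

Besides the shell and the picture viewer there is one more tool, called after "Emit:" as name(argument=value, ...), one argument or row to a line, values as JSON. move_arm: Moves the arm, as the interface text tells. Its arguments: {"type":"object","properties":{"plan":{"type":"array"}},"required":["plan"]}

```bash
mkdir -p pics; ls
python3 - <<'E'
from workcell import manip,cams,ticket
import cv2,numpy as np
o=manip.get_obs()
for k,v in o.items(): print(k,np.round(v,3))
for n in("side","top"):
    p,d=cams.grab_frame(n); cv2.imwrite(f"pics/{n}0.png",p[:,:,::-1]); np.save(f"{n}0.npy",d)
    m=cams.camera_model(n); print(n,{k:np.round(v,4).tolist() for k,v in m.items()})
E
```

```text
pics
clock 0.0
joint_positions [ 1.017  0.478  0.022  1.556 -0.011  1.109 -0.083]
joint_vel [-0.    -0.001 -0.002  0.001 -0.    -0.     0.   ]
joint_torque [-1.0000e-03 -5.9646e+01  1.6080e+00 -2.8119e+01  1.2000e-02  9.0000e-03
 -0.0000e+00]
eef_pos [ 0.291 -0.609  0.23 ]
tool_rot [-3.062e+00 -6.940e-01  1.000e-03]
wrist_force [-1.029 -0.611 -0.114]
wrist_torque [-0.037  0.028  0.029]
grip_width 0.085
side {'intrinsics': [[455.2464, 0.0, 325.6211], [0.0, 455.2464, 199.9982], [0.0, 0.0, 1.0]], 'k1': 0.034, 'R': [[-0.1837, 0.983, -0.0049], [0.6486, 0.1174, -0.752], [-0.7386, -0.1414, -0.6591]], 't': [0.2002, -0.2807, 1.3046]}
top {'intrinsics': [[515.831, 0.0, 322.5], [0.0, 515.831, 193.3707], [0.0, 0.0, 1.0]], 'k1': -0.0849, 'R': [[0.004, -0.9998, -0.0218], [-0.9946, -0.0018, -0.1039], [0.1038, 0.0221, -0.9943]], 't': [-0.0715, 0.5523, 1.0504]}
```

View pics/side0.png

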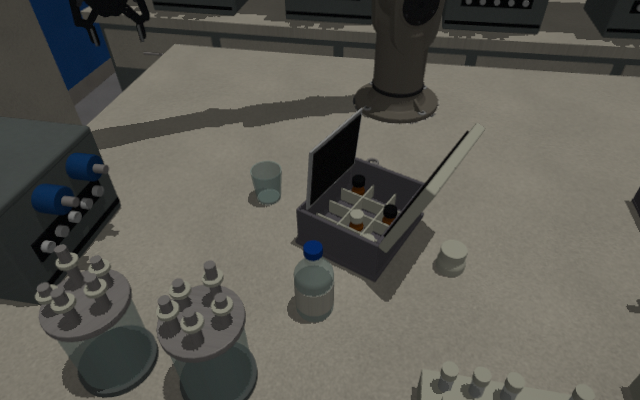

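View pics/top0.png

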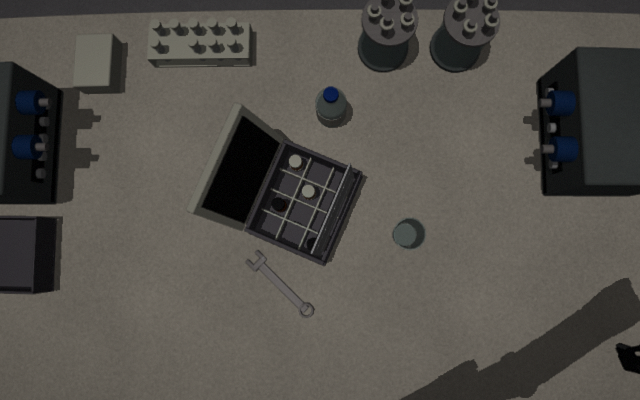

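The top view shows the case centred at about (305,200) with the cover leaning left. The flap stands along (325,262)-(360,170), the bottle is at (330,105), the beaker at (408,233) and the wrench at (280,283). I'll enlarge the views to measure.

Run:
```python
import cv2
a=cv2.imread('pics/top0.png')[85:285,170:370]; cv2.imwrite('pics/topc.png',cv2.convertScaleAbs(cv2.resize(a,(600,600),interpolation=cv2.INTER_CUBIC),alpha=1.8))
a=cv2.imread('pics/side0.png')[100:290,240:490]; cv2.imwrite('pics/sidec.png',cv2.convertScaleAbs(cv2.resize(a,(750,570),interpolation=cv2.INTER_CUBIC),alpha=1.8))
```

```text
(no output)
```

View pics/topc.png

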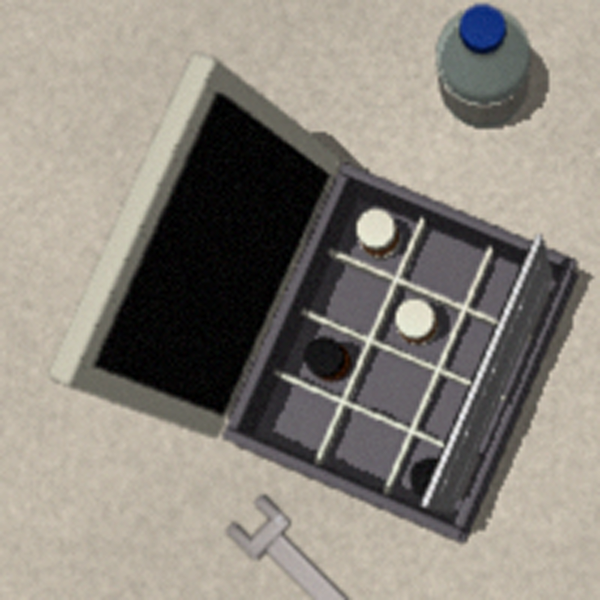

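View pics/sidec.png

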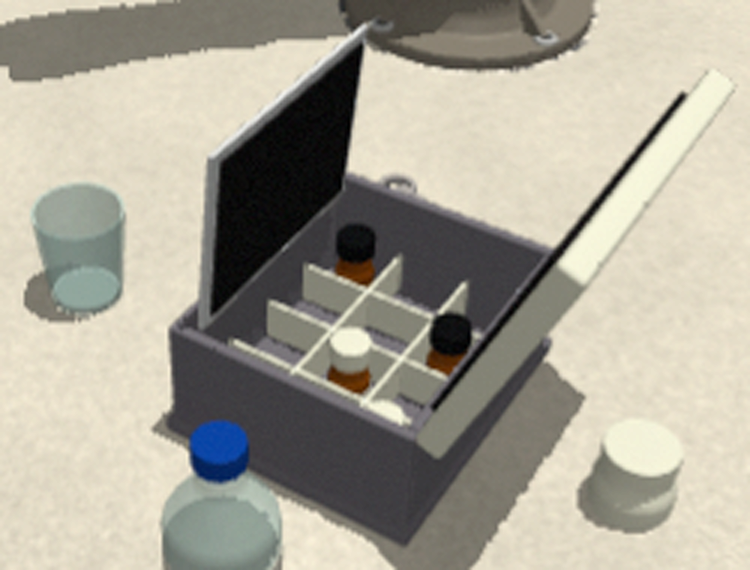

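```bash
cat > h.py <<'E'
import numpy as np, cv2
from workcell import manip,cams,ticket
def ray(n,u,v):
    m=cams.camera_model(n);K=np.array(m['intrinsics']);k1=m['k1']
    p=np.array([(u-K[0,2])/K[0,0],(v-K[1,2])/K[1,1]]);q=p.copy()
    for _ in range(20): q=p/(1+k1*(q@q))
    return m,np.array([q[0],q[1],1.])
def atz(n,u,v,z):
    m,r=ray(n,u,v);R=np.array(m['R']);t=np.array(m['t'])
    c=-R.T@t;d=R.T@r;return c+d*(z-c[2])/d[2]
def atd(n,u,v,D):
    m,r=ray(n,u,v);R=np.array(m['R']);t=np.array(m['t']);return R.T@(r*D-t)
def proj(n,X):
    m=cams.camera_model(n);K=np.array(m['intrinsics']);c=np.array(m['R'])@X+np.array(m['t']);p=c[:2]/c[2];p=p*(1+m['k1']*(p@p));return p*[K[0,0],K[1,1]]+K[:2,2]
E
python3 - <<'E'
from h import *
C=[atz('top',170+u/3-.33,85+v/3-.33,.09) for u,v in((228,433),(466,540),(578,262),(343,165))]
for c in C: print(c.round(4))
C=np.array(C); print('sides',[np.linalg.norm(C[i]-C[i-1]).round(4) for i in range(4)],'centre',C.mean(0))
ex=(C[2]-C[1]+C[3]-C[0]);yaw=np.arctan2(ex[1],ex[0]);ey=(C[0]-C[1]+C[3]-C[2]);print(yaw,np.arctan2(ey[1],ey[0])-np.pi/2)
d=np.load('top0.npy')
for nm,u,v in(('cover',90,377),('cover',203,70),('coverface',215,230),('bottlecap',483,28),('flapedge',430,490),('flapedge2',538,245),('flapmid',490,360)):
    U,V=170+u/3-.33,85+v/3-.33;print(nm,atd('top',U,V,d[round(V),round(U)]).round(4))
print('beaker top',atz('top',408,228,.075),'wrench',atz('top',256,258,.005),atz('top',308,312,.005))
d=np.load('side0.npy')
for nm,u,v in(('jar',640,445),('flapTop',363,38),('flapTop',212,165),('coverTopcorner',720,85),('coverlowcorner',570,265)):
    U,V=240+u/3-.33,100+v/3-.33;print(nm,atd('side',U,V,d[round(V),round(U)]).round(4))
E
```

```text
[0.4753 0.0796 0.09  ]
[ 0.4066 -0.0767  0.09  ]
[ 0.5886 -0.1498  0.09  ]
[0.6537 0.0061 0.09  ]
sides [np.float64(0.193), np.float64(0.1707), np.float64(0.1961), np.float64(0.169)] centre [ 0.53106347 -0.03522006  0.09      ]
-0.3863601362793988 -0.4048828649742515
cover [0.5016 0.1344 0.2336]
cover [0.6763 0.0716 0.2454]
coverface [0.5931 0.0725 0.1906]
bottlecap [ 0.7294 -0.0873  0.1494]
flapedge [ 0.439  -0.0582  0.2147]
flapedge2 [ 0.5797 -0.1197  0.2179]
flapmid [ 0.5138 -0.0922  0.2103]
beaker top [ 0.47882992 -0.24081404  0.075     ] wrench [0.41691586 0.07104642 0.005     ] [ 0.30484392 -0.03998787  0.005     ]
jar [0.5952 0.1388 0.048 ]
flapTop [ 0.4329 -0.0548  0.2099]
flapTop [ 0.583  -0.1193  0.2105]
coverTopcorner [0.5083 0.1485 0.2447]
coverlowcorner [0.68   0.0709 0.2463]
```

Emit:
move_arm(
  plan=[17,40,0,0,0,0.091,0,17,40,0,0,0,0.091,0,17,40,0,0,0,0.091,0,17,40,0,0,0,0.091,0,17,40,0,0,0,0.091,0,17,40,0,0,0,0.091,0,17,40,0,0,0,0.091,0,17,40,0,0,0,0.091,0],
)

```text
clock: 1.1
eef_pos: [0.4272, -0.2876, 0.2311]
tool_rot: [-2.613, -1.743, 0.0]
wrist_force: [0.2, 0.7, -0.2]
grip_width: 0.0002
```

```bash
cat >> h.py <<'E'
CW=np.array([.531,-.035,0]);Y=-.395;EX=np.array([np.cos(Y),np.sin(Y),0]);EY=np.array([-np.sin(Y),np.cos(Y),0])
def cs(P): d=np.asarray(P)-CW; return np.array([d@EX,d@EY,d[2]])
def wd(x,y,z): return CW+x*EX+y*EY+[0,0,z]
E
python3 - <<'E'
from h import *
from scipy.spatial.transform import Rotation as R
o=manip.get_obs();print(o['clock'],o['eef_pos'],cs(o['eef_pos']).round(4),o['grip_width'])
M=R.from_rotvec(o['tool_rot']).as_matrix();print(M.round(3),EX,EY); print(o['joint_positions'].round(2) if hasattr(o['joint_positions'],'round') else o['joint_positions'])
print((wd(0,-.115,.19)-o['eef_pos'])*1000)
E
```

```text
1.1 [ 0.42719597 -0.28759712  0.23108333] [ 0.0014 -0.2731  0.2311] 0.0002103073515451201
[[ 0.384  0.923 -0.   ]
 [ 0.923 -0.384  0.   ]
 [ 0.    -0.    -1.   ]] [ 0.92299656 -0.38480819  0.        ] [0.38480819 0.92299656 0.        ]
[ 0.7   0.23 -0.26  1.92  0.07  1.    0.01]
[ 59.5510842  146.45251996 -41.08333234]
```

Emit:
move_arm(
  plan=[12,29.3,-8,0,0,0,0,12,29.3,-8,0,0,0,0,12,29.3,-8,0,0,0,0,12,29.3,-8,0,0,0,0,12,29.3,-9,0,0,0,0,0,0,0,0,0,0,0],
)

```text
clock: 1.85
eef_pos: [0.4873, -0.1397, 0.1895]
tool_rot: [-2.61, -1.745, 0.0]
wrist_force: [-0.2, -0.8, 0.3]
grip_width: -0.0001
```

Run:
```python
from h import *
o=manip.get_obs();print(o['clock'],cs(o['eef_pos']).round(4),np.round(o['wrist_force'],2))
p,d=cams.grab_frame('side'); cv2.imwrite('pics/s1.png',cv2.convertScaleAbs(cv2.resize(p[60:260,200:480,::-1],(784,560),interpolation=cv2.INTER_CUBIC),alpha=1.8))
```

```text
1.85 [-1.000e-04 -1.134e-01  1.895e-01] [-0.2  -0.78  0.33]
```

View pics/s1.png

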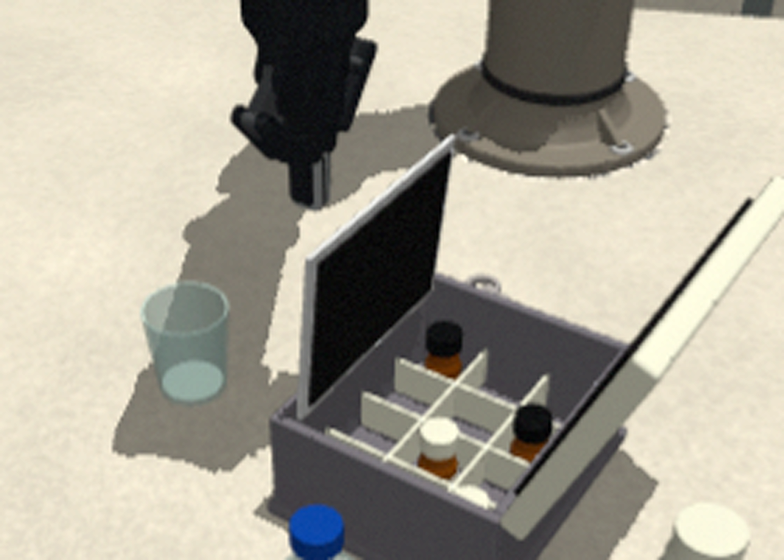

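Emit:
move_arm(
  plan=[3.7,8.8,0,0,0,0,0,3.7,8.8,0,0,0,0,0,3.7,8.8,-0.5,0,0,0,0,3.7,8.8,-1,0,0,0,0,2.7,6.5,-1.5,0,0,0,0,2.7,6.5,-1.5,0,0,0,0,2.7,6.5,-2,0,0,0,0,2.7,6.5,-2,0,0,0,0],
)

```text
clock: 2.9
eef_pos: [0.5129, -0.0811, 0.1817]
tool_rot: [2.616, 1.739, 0.0]
wrist_force: [-0.1, -1.7, 0.6]
grip_width: -0.0004
```

```bash
cat > st.py <<'E'
from h import *
import sys
o=manip.get_obs();F=np.array(o['wrist_force']);print(o['clock'],cs(o['eef_pos']).round(4),'F case',np.round([F@EX,F@EY,F[2]],2))
if len(sys.argv)>1:
  n=sys.argv[1]
  for c,(a,b,e,f) in(('side',(60,260,200,480)),('top',(85,285,150,430))):
    if c in sys.argv[2]:
      p,d=cams.grab_frame(c);np.save(f'{n}_{c}.npy',d); cv2.imwrite(f'pics/{n}_{c}.png',cv2.convertScaleAbs(cv2.resize(p[a:b,e:f,::-1],(784,560),interpolation=cv2.INTER_CUBIC),alpha=1.8))
E
python3 st.py a2 side
```

```text
2.9 [ 0.001  -0.0495  0.1817] F case [ 0.51 -1.59  0.57]
```

View pics/a2_side.png

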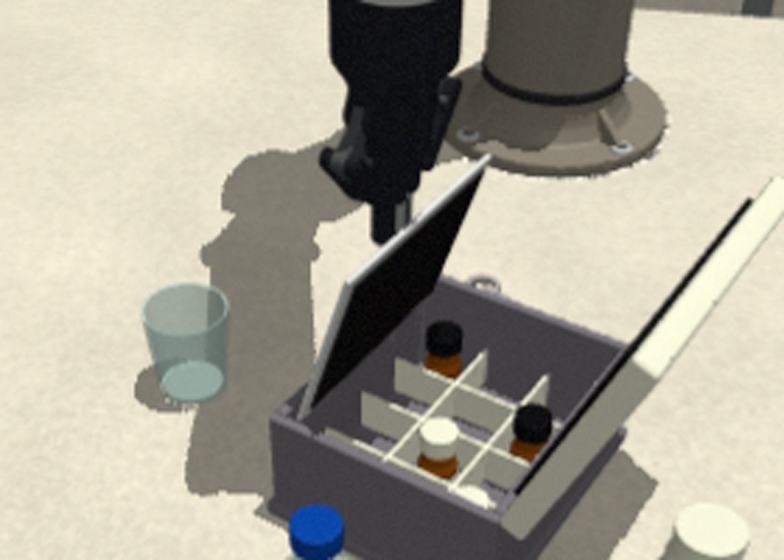

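Emit:
move_arm(
  plan=[2.9,6.9,-3.5,0,0,0,0,2.9,6.9,-3.5,0,0,0,0,2.5,6,-4.5,0,0,0,0,2.5,6,-4.5,0,0,0,0,2.2,5.3,-5.3,0,0,0,0,2.2,5.3,-5.3,0,0,0,0,1.9,4.6,-6.3,0,0,0,0,1.9,4.6,-6.3,0,0,0,0],
)

```text
clock: 3.95
eef_pos: [0.5318, -0.0354, 0.1422]
tool_rot: [-2.616, -1.74, -0.0]
wrist_force: [0.2, -0.3, 0.8]
grip_width: -0.0001
```

```bash
python3 st.py a3 side
```

```text
3.95 [ 9.000e-04 -1.000e-04  1.422e-01] F case [ 0.3  -0.17  0.8 ]
```

View pics/a3_side.png

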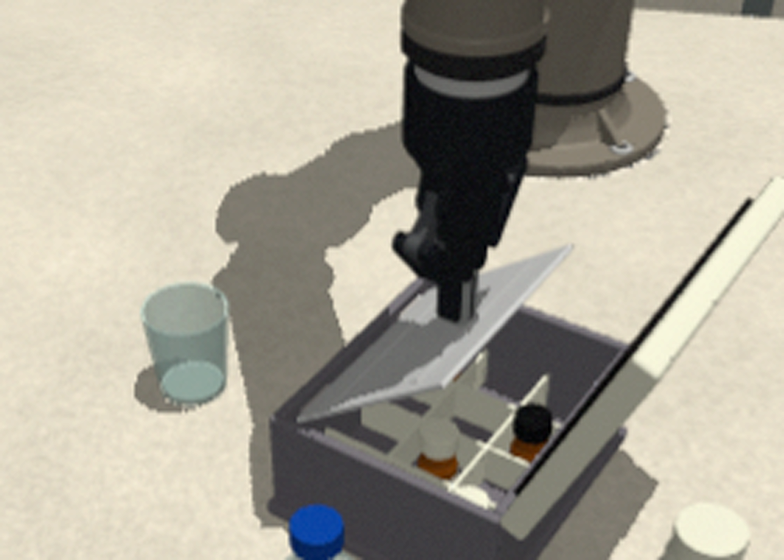

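Emit:
move_arm(
  plan=[1.4,3.3,-7,0,0,0,0,1.4,3.3,-7,0,0,0,0,1.4,3.3,-7,0,0,0,0,1.4,3.3,-7,0,0,0,0,0.5,1.2,-6,0,0,0,0,0.5,1.2,-6,0,0,0,0,0.3,0.8,-6,0,0,0,0,0,0,-5,0,0,0,0],
)

```text
clock: 5.0
eef_pos: [0.5386, -0.0193, 0.0912]
tool_rot: [-2.616, -1.74, -0.0]
wrist_force: [-0.0, 0.4, -0.6]
grip_width: -0.0002
```

```bash
python3 st.py a4 side
```

```text
5.0 [0.0009 0.0174 0.0912] F case [-0.21  0.39 -0.59]
```

View pics/a4_side.png

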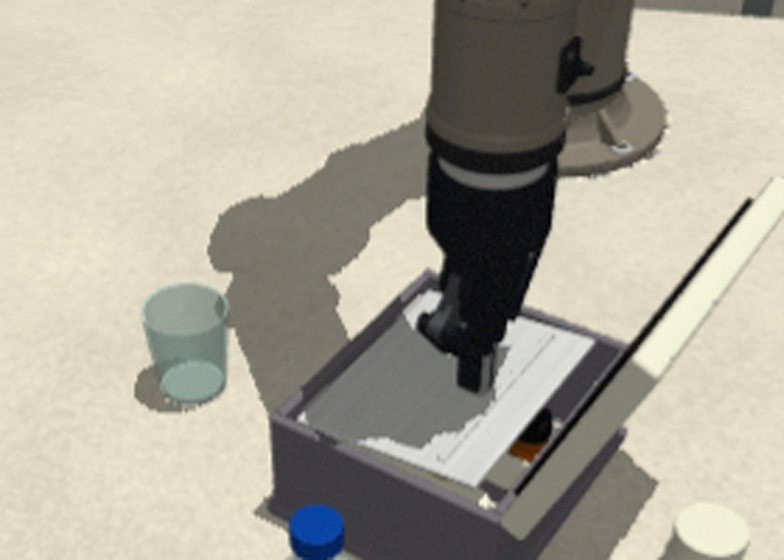

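Emit:
move_arm(
  plan=[0,0,-3,0,0,0,0,0,0,-2,0,0,0,0,0,0,-2,0,0,0,0,0,0,-1,0,0,0,0,0,0,0,0,0,0,0],
)

```text
clock: 5.68
eef_pos: [0.5386, -0.0195, 0.0836]
tool_rot: [2.616, 1.74, -0.0]
wrist_force: [0.1, -0.5, 0.7]
grip_width: 0.0
```

Emit:
move_arm(
  plan=[0,0,-1,0,0,0,0,0,0,0,0,0,0,0],
)

```text
clock: 5.92
eef_pos: [0.5387, -0.0195, 0.083]
tool_rot: [2.616, 1.739, 0.0]
wrist_force: [-0.9, -0.3, 4.3]
grip_width: -0.0001
```

Emit:
move_arm(
  plan=[0,0,-1,0,0,0,0,0,0,0,0,0,0,0],
)

```text
clock: 6.18
eef_pos: [0.5387, -0.0195, 0.0828]
tool_rot: [2.615, 1.739, -0.0]
wrist_force: [-4.5, -0.5, 13.5]
grip_width: -0.0003
```

Emit:
move_arm(
  plan=[0,0,5,0,0,0,0,0,0,30,0,0,0,0,0,0,45,0,0,0,0,0,0,45,0,0,0,0,0,0,45,0,0,0,0,0,0,37,0,0,0,0],
)

```text
clock: 6.92
eef_pos: [0.5387, -0.0193, 0.2905]
tool_rot: [2.615, 1.739, 0.002]
wrist_force: [0.3, -0.0, -0.4]
grip_width: -0.0001
```

```bash
python3 st.py a5 sidetop
python3 - <<'E'
from h import *
print((wd(0,.215,0)-manip.get_obs()['eef_pos'])*1000)
E
```

```text
6.925 [0.0011 0.0174 0.2905] F case [ 0.33  0.12 -0.42]
[  72.85553072  182.49376468 -293.08717531]
```

View pics/a5_side.png

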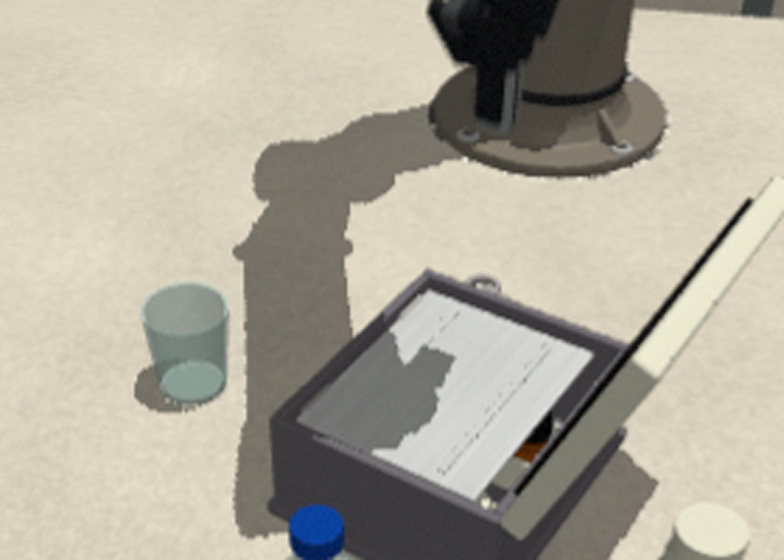

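View pics/a5_top.png

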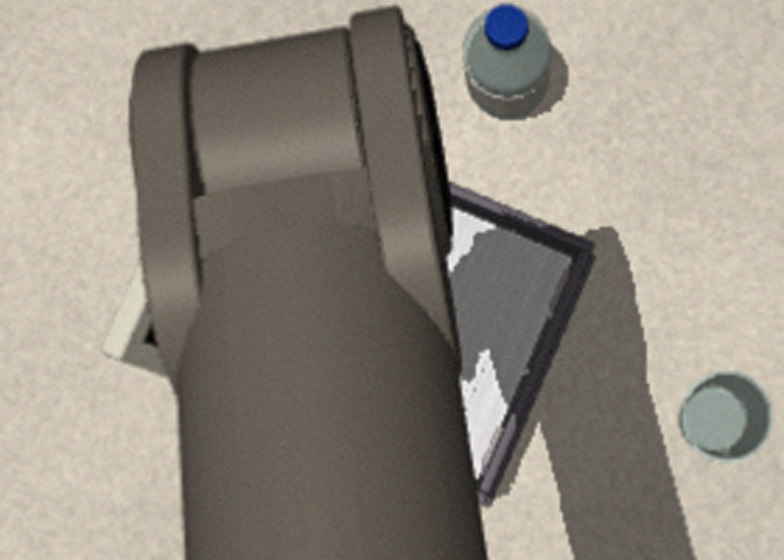

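Run:
```python
from h import *
d=np.load('a5_side.npy')
for u,v in((585,350),(480,490),(530,400),(430,300),(500,330),(340,410)):
    U,V=200+u/2.8-.3,60+v/2.8-.3;print(cs(atd('side',U,V,d[round(V),round(U)])).round(4))
```

```text
[-0.0841  0.0578  0.0846]
[0.0745 0.0621 0.0837]
[-0.0163  0.0498  0.0846]
[-0.0758 -0.0628  0.0842]
[-0.0743 -0.0038  0.0825]
[ 0.0599 -0.0518  0.0835]
```

Emit:
move_arm(
  plan=[12,30.4,0,0,0,0,0,12,30.4,0,0,0,0,0,12,30.4,0,0,0,0,0,12,30.4,0,0,0,0,0,12.5,30.4,0,0,0,0,0,12.5,30.4,0,0,0,0,0,0,0,0,0,0,0,0],
)

```text
clock: 7.9
eef_pos: [0.6111, 0.1662, 0.2874]
tool_rot: [-2.61, -1.744, 0.001]
wrist_force: [0.0, 0.1, -0.0]
grip_width: -0.0
```

```bash
python3 st.py a6 side
```

```text
7.9 [-0.0035  0.2165  0.2874] F case [-0.01  0.1  -0.04]
```

View pics/a6_side.png

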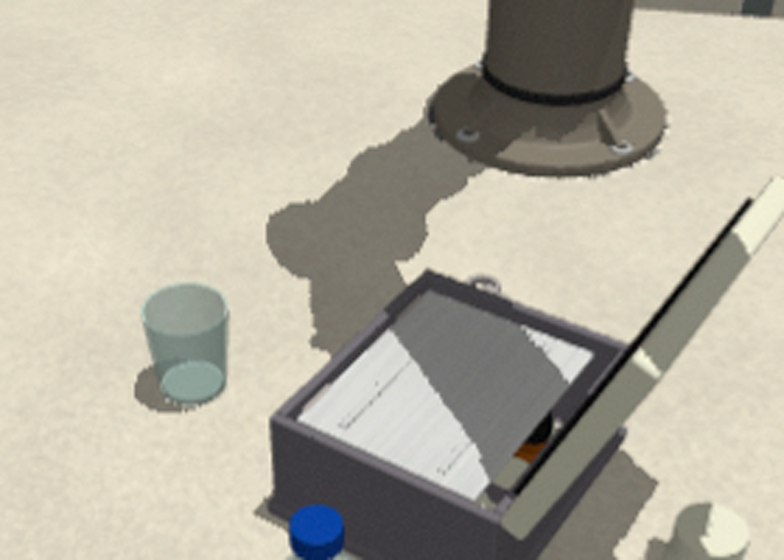

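Emit:
move_arm(
  plan=[0,0,-23,0,0,0,0,0,0,-23,0,0,0,0,0,0,-23,0,0,0,0,-3,-7.4,0,0,0,0,0,-3,-7.4,0,0,0,0,0,-2.4,-5.5,0,0,0,0,0,-2.4,-5.5,0,0,0,0,0,0,0,0,0,0,0,0],
)

```text
clock: 8.95
eef_pos: [0.6008, 0.1366, 0.2201]
tool_rot: [2.616, 1.738, 0.001]
wrist_force: [-0.6, 0.1, -0.1]
grip_width: 0.0002
```

```bash
python3 st.py
python3 - <<'E'
from h import *
p,d=cams.grab_frame('side'); cv2.imwrite('pics/b0.png',cv2.convertScaleAbs(cv2.resize(p[40:240,330:610,::-1],(784,560),interpolation=cv2.INTER_CUBIC),alpha=1.8))
E
```

```text
8.95 [-0.0016  0.1853  0.2201] F case [-0.62 -0.2  -0.1 ]
```

View pics/b0.png

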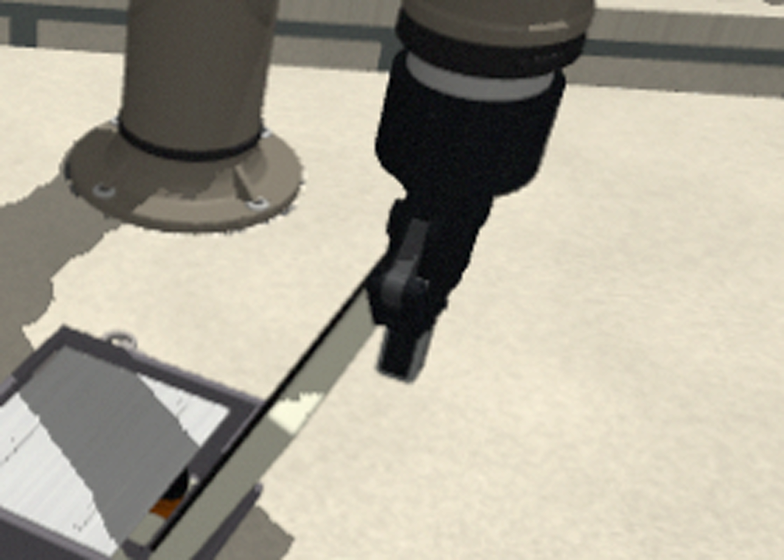

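Emit:
move_arm(
  plan=[-2.7,-6.5,1,0,0,0,0,-2.7,-6.5,1.5,0,0,0,0,-2.7,-6.5,2,0,0,0,0,-2.7,-6.5,2,0,0,0,0,-2.7,-6.5,2,0,0,0,0],
)

```text
clock: 9.62
eef_pos: [0.588, 0.1065, 0.2295]
tool_rot: [-2.614, -1.741, -0.007]
wrist_force: [2.2, 4.6, 4.0]
grip_width: -0.0001
```

```bash
python3 st.py b1 side
```

```text
9.625 [-0.0018  0.1525  0.2295] F case [0.27 5.12 4.03]
```

View pics/b1_side.png

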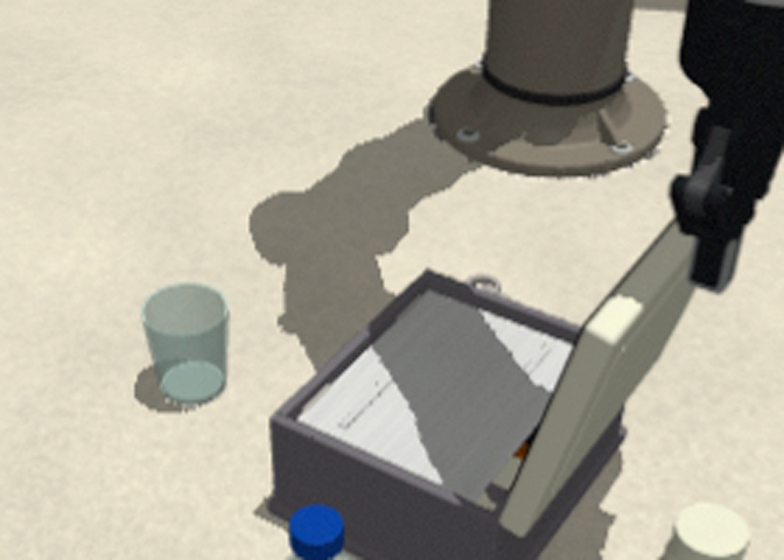

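Emit:
move_arm(
  plan=[-2.3,-5.5,5,0,0,0,0,-2.3,-5.5,4,0,0,0,0,-2.3,-5.5,3,0,0,0,0],
)

```text
clock: 10.05
eef_pos: [0.5798, 0.0876, 0.2399]
tool_rot: [-2.616, -1.739, 0.002]
wrist_force: [1.1, 2.9, -2.4]
grip_width: -0.0001
```

```bash
python3 st.py b2 side
```

```text
10.05 [-0.0021  0.1319  0.2399] F case [-0.12  3.13 -2.39]
```

View pics/b2_side.png

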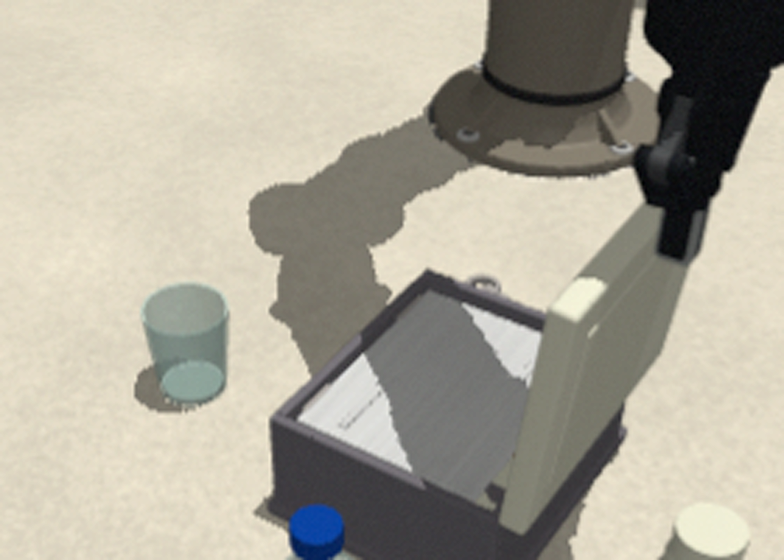

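Emit:
move_arm(
  plan=[-2.7,-6.5,1.5,0,0,0,0,-2.7,-6.5,1,0,0,0,0,-2.7,-6.5,0,0,0,0,0,-2.7,-6.5,-0.5,0,0,0,0,-2.7,-6.5,-0.5,0,0,0,0,-2.7,-6.5,-1,0,0,0,0,-2.7,-6.5,-1.5,0,0,0,0,-2.7,-6.5,-2,0,0,0,0],
)

```text
clock: 11.1
eef_pos: [0.5586, 0.0356, 0.237]
tool_rot: [2.616, 1.739, 0.0]
wrist_force: [1.0, 3.4, 3.5]
grip_width: 0.0
```

```bash
python3 st.py b3 side
```

```text
11.1 [-0.0016  0.0758  0.237 ] F case [-0.4   3.54  3.46]
```

View pics/b3_side.png

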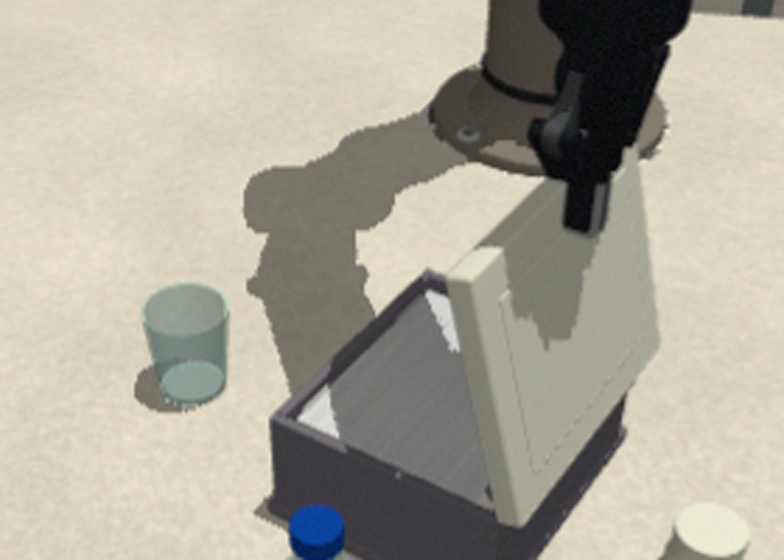

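Emit:
move_arm(
  plan=[-3.1,-7.4,-1.5,0,0,0,0,-3.1,-7.4,-1.5,0,0,0,0,-3.1,-7.4,-2,0,0,0,0,-2.7,-6.5,-2.7,0,0,0,0,-2.7,-6.5,-2.8,0,0,0,0,-2.7,-6.5,-2.9,0,0,0,0,-2.5,-6,-3.5,0,0,0,0,-2.5,-6,-3.8,0,0,0,0],
)

```text
clock: 12.15
eef_pos: [0.5359, -0.0178, 0.2161]
tool_rot: [-2.616, -1.74, 0.001]
wrist_force: [0.3, 2.3, 0.3]
grip_width: 0.0008
```

```bash
python3 st.py b4 side
```

```text
12.15 [-0.0021  0.0178  0.2161] F case [-0.55  2.21  0.28]
```

View pics/b4_side.png

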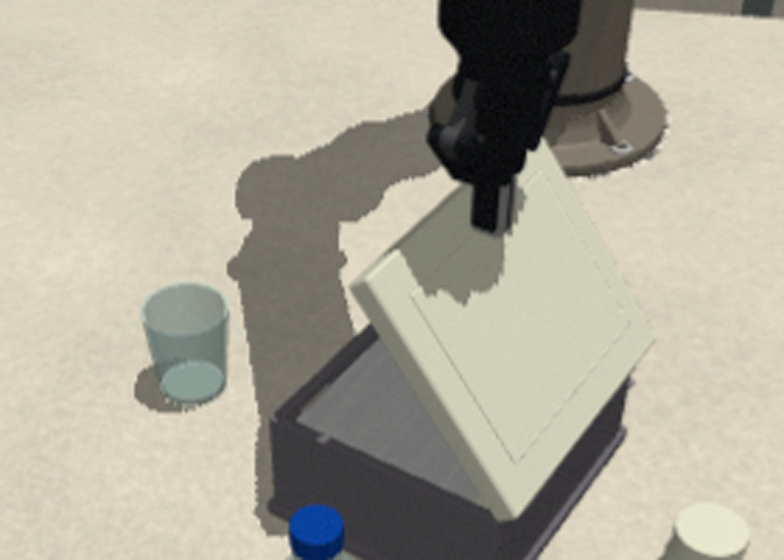

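Emit:
move_arm(
  plan=[-2.2,-5.4,-4,0,0,0,0,-2.2,-5.4,-4,0,0,0,0,-2.2,-5.3,-4.8,0,0,0,0,-2.2,-5.3,-4.8,0,0,0,0,-1.9,-4.6,-5.4,0,0,0,0,-1.9,-4.6,-5.4,0,0,0,0,-1.8,-4.3,-5.8,0,0,0,0,-1.8,-4.3,-5.8,0,0,0,0],
)

```text
clock: 13.2
eef_pos: [0.5201, -0.057, 0.176]
tool_rot: [2.616, 1.74, 0.0]
wrist_force: [-0.3, 0.6, 1.2]
grip_width: 0.0003
```

```bash
python3 st.py b5 side
```

```text
13.2 [-0.0016 -0.0245  0.176 ] F case [-0.5   0.45  1.19]
```

View pics/b5_side.png

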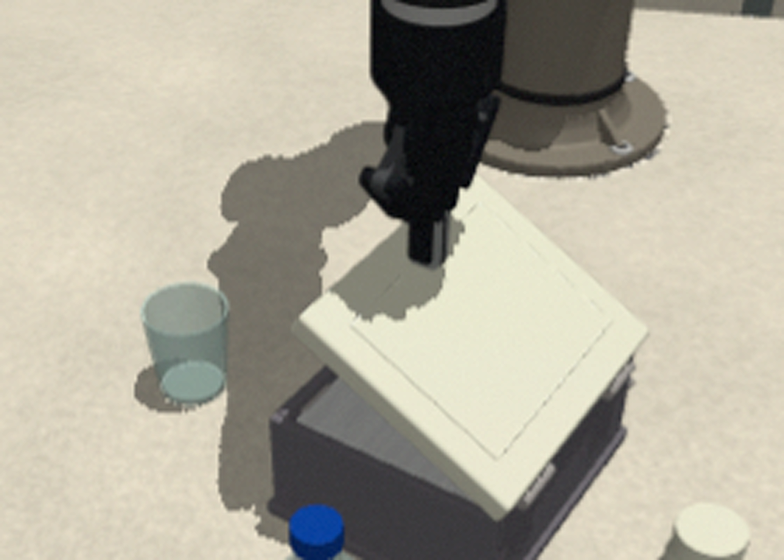

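Emit:
move_arm(
  plan=[-1.5,-3.5,-5.8,0,0,0,0,-1.5,-3.5,-5.8,0,0,0,0,-1.3,-3.2,-6.7,0,0,0,0,-1.3,-3.2,-6.7,0,0,0,0,-1,-2.5,-7,0,0,0,0,-1,-2.5,-7,0,0,0,0,-0.8,-1.8,-7,0,0,0,0,-0.8,-1.8,-6,0,0,0,0],
)

```text
clock: 14.25
eef_pos: [0.5109, -0.0787, 0.1239]
tool_rot: [-2.616, -1.74, -0.0]
wrist_force: [1.7, 0.2, 0.3]
grip_width: -0.0
```

```bash
python3 st.py
```

```text
14.25 [-0.0017 -0.048   0.1239] F case [1.53 0.82 0.26]
```

Emit:
move_arm(
  plan=[-0.3,-0.7,-4,0,0,0,0,-0.3,-0.7,-3,0,0,0,0,0,0,-3,0,0,0,0,0,0,-2,0,0,0,0,0,0,0,0,0,0,0],
)

```text
clock: 14.88
eef_pos: [0.5102, -0.08, 0.1122]
tool_rot: [-2.616, -1.74, 0.0]
wrist_force: [-0.8, -0.1, -0.6]
grip_width: 0.0
```

Emit:
move_arm(
  plan=[0,0,-2,0,0,0,0,0,0,-1,0,0,0,0,0,0,0,0,0,0,0],
)

```text
clock: 15.25
eef_pos: [0.5103, -0.08, 0.1093]
tool_rot: [-2.616, -1.74, 0.0]
wrist_force: [-0.7, 0.5, 1.2]
grip_width: 0.0
```

Emit:
move_arm(
  plan=[0,0,-1,0,0,0,0,0,0,0,0,0,0,0],
)

```text
clock: 15.5
eef_pos: [0.5104, -0.08, 0.1086]
tool_rot: [2.616, 1.74, 0.0]
wrist_force: [-0.6, 0.3, 3.0]
grip_width: 0.0
```

```bash
python3 st.py b6 side
```

```text
15.5 [-0.0017 -0.0495  0.1086] F case [-0.64  0.02  2.99]
```

View pics/b6_side.png

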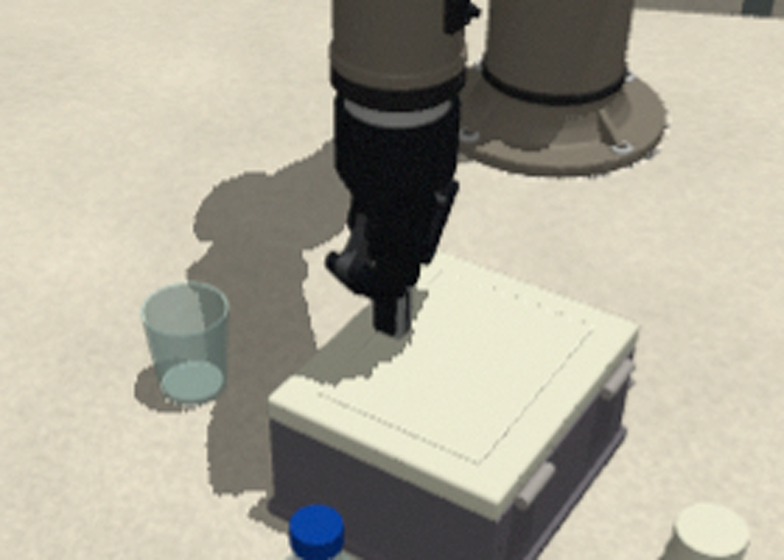

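Nearly shut, but I haven't felt the stop yet, so I'll keep pressing gently.

Emit:
move_arm(
  plan=[0,0,-1,0,0,0,0,0,0,0,0,0,0,0],
)

```text
clock: 15.8
eef_pos: [0.5104, -0.08, 0.1084]
tool_rot: [2.616, 1.739, -0.0]
wrist_force: [-4.0, -0.0, 13.3]
grip_width: -0.0
```

Emit:
move_arm(
  plan=[0,0,-1,0,0,0,0,0,0,0,0,0,0,0],
)

```text
clock: 16.05
eef_pos: [0.5105, -0.0801, 0.1083]
tool_rot: [2.615, 1.739, -0.0]
wrist_force: [-7.9, 0.5, 21.5]
grip_width: -0.0001
```

At the stop, with z steady at 0.108. I'll lift straight up, retreat and check.

Emit:
move_arm(
  plan=[0,0,5,0,0,0,0,0,0,30,0,0,0,0,0,0,45,0,0,0,0,0,0,45,0,0,0,0,-10,-30,20,0,0,0,0,-12,-40,0,0,0,0,0,-15,-45,0,0,0,0,0,-15,-45,0,0,0,0,0],
)

```text
clock: 17.05
eef_pos: [0.4578, -0.2412, 0.2513]
tool_rot: [2.615, 1.74, 0.0]
wrist_force: [0.3, -0.7, 0.1]
grip_width: 0.0003
```

Emit:
move_arm(
  plan=[-15,-45,0,0,0,0,0,-15,-45,0,0,0,0,0,-15,-45,0,0,0,0,0,0,0,0,0,0,0,0,0,0,0,0,0,0,0],
)

```text
clock: 17.68
eef_pos: [0.4136, -0.3743, 0.251]
tool_rot: [-2.615, -1.74, -0.001]
wrist_force: [0.0, 0.4, -0.5]
grip_width: 0.0002
```

```bash
python3 st.py c sidetop
python3 - <<'E'
from h import *
d=np.load('c_side.npy')
for u,v in((440,265),(285,400),(490,490),(620,330),(450,370)):
    U,V=200+u/2.8-.3,60+v/2.8-.3;print(cs(atd('side',U,V,d[round(V),round(U)])).round(4))
E
```

```text
17.675 [ 0.0222 -0.3583  0.251 ] F case [-0.14  0.37 -0.53]
[-0.0874 -0.0622  0.1088]
[ 0.0952 -0.0701  0.1099]
[0.0934 0.0775 0.1084]
[-0.0852  0.0798  0.1111]
[0.0131 0.004  0.1107]
```

View pics/c_side.png

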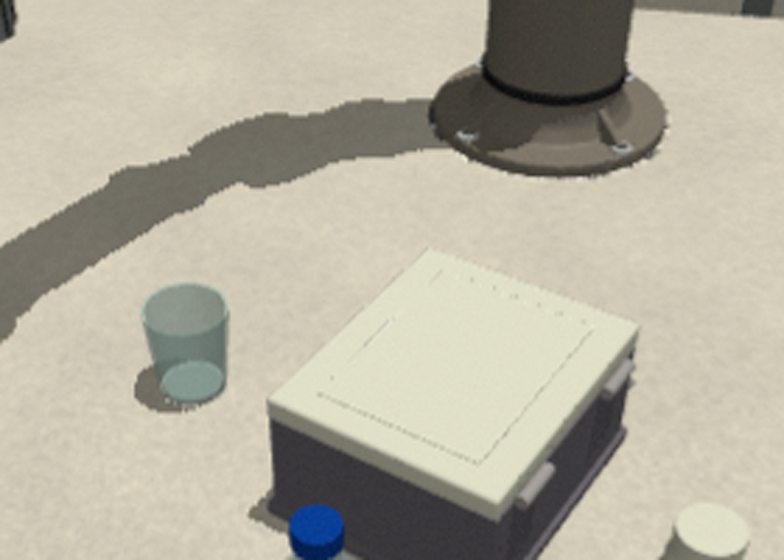

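View pics/c_top.png

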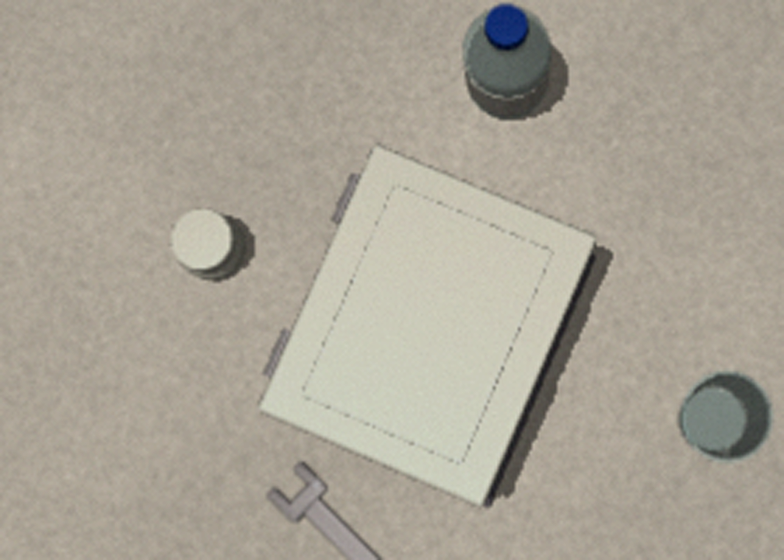

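Both views show the cover flat and shut, with the jar, bottle, beaker and wrench where they stood. I'm handing the job in.

```bash
python3 -c "
from workcell import ticket
print(ticket.hand_in())"
```

```text
the job is handed in; nothing more can be done
None
```

The carrier is closed: I folded the flap down first, then swung the cover shut, pushing only with the closed fingertips and the sides of the fingers. I handed the job in at about 17.7 s of the 51 s allowed.

- **Flap:** I pressed it to its stop at about 13 N, where the fingertip read z = 82.8 mm. The depth image then put its upper face at 82.5–84.6 mm, against the 83 mm expected.
- **Cover:** I pressed it to its stop at about 21 N, where the fingertip read z = 108.3 mm. The depth image put its upper face at 108–111 mm, against the 108.5 mm expected. Those readings vary by about the camera's error.
- **Surroundings:** In the last pictures the bottle, jar, beaker and wrench stand where they started. The arm was clear and touching nothing.
- **Not checked:** I could not see the vials once the cover was shut. The flap lay flat at its stop, and nothing touched them on the way down as far as the forces and pictures show.
- **Extra force:** While first pushing the cover upright I felt about 4 N of upward drag at its edge. I took it as friction, and it went away when I raised the tool.

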